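# Pack the pencil sharpener and shut the stationery box

### The arm

A 6-joint arm with a two-finger parallel gripper is mounted at the origin on the work surface. World frame = base frame: x ahead of the robot, y to its left, z up, the work surface at z = 0. Lengths are in m, angles in degrees, forces in N, time in s.
With the tool pointing down it reaches from about 0.375 to 0.9 m from the base axis. Payload 3.1 kg.
Tool frame: the origin (TCP) lies at the very end of the fingers, on their centre line; the grasp point (between the pads) lies 19 mm behind it; z points along the fingers, y is the line along which they close (so a half turn about z gives the same grasp; the last joint's range is limited). The gripper opens to 87 mm and grips with 3 to 60 N. Pads are 19 mm wide; open, the fingers measure 117 mm over their backs; the gripper's body (75 mm by 190 mm) begins 51 mm behind the grasp point.
Start: joints at [62.653, 30.224, 82.088, -0, 67.689, -10.227], TCP at [0.184, 0.597, 0.223] pointing down, gripper open.
Joint ranges: [-176.69, 176.69], [-43.24, 126.21], [12.49, 139.97], [-82, 262], [0, 151.66], [-163.58, 163.58]. Speed limits (degrees/s): [159.86, 159.86, 180, 180, 180, 180].

### API

Orientations are given as a 3x3 rotation matrix whose columns are the frame's x, y, z axes.
In Python, from plant import env gives the robot as it stands.
- The arm moves only by the tool arm_command, never from a script. Its argument "increments" is a list of rows, each a list of 3 entries, a list of its own where there are three numbers: the shift along the tool's x, y, z scaled (see below), then the turn, a rotation vector about the tool's x, y, z scaled (see below), then the opening, from 0 (shut) to 1 (fully open). A call has 1 to 8 rows; each row is the pose to reach, as a shift and turn from the pose commanded when the call began, along the tool's axes at that moment; what a row does not reach only later rows make up. The controller multiplies each number of a shift by 800 mm and each number of a turn by 60 degrees. A row lasts 1/8 s, in which the tool goes at most 62.5 mm and 10.7 degrees, less where a joint would pass 70% of its speed; a pose out of reach is approached as far as the arm can. A call with a number of a shift or a turn outside -1 to 1 is refused whole. A call with a gripper value outside its range is refused whole. The fingers move at their own pace and stop on an object; "squeeze" is the grip in N (left out, the last holds). Time passes only in rows, so rows that repeat a pose let the fingers close. It gives the time, the measured TCP pose, the force, the opening and the grip force at its end, in the units of the state.
- env.state(): the state, without advancing time (a new reading comes with each control period).
- env.camera(name): name is "scene" or "top" or "wrist"; returns a dict with "color" (384x512x3 uint8, blue, green, red), "fx", "fy", "cx", "cy" (pixels), "R" (3x3) and "t" (3): a world point X has camera coordinates R X + t; the wrist camera has in their place "T_tool_cam" (4x4, takes a point from camera to tool coordinates, whose origin is the TCP and whose axes are the flange's). Camera axes: x right, y down, z forward; pixel columns grow to the right and rows downward; lengths in m; the calibration is good to about 2 mm. The wrist camera is an equidistant fisheye: a pixel r from the principal point sees the ray r / f radians off the axis. A picture is of the moment at which its call begins: read the wrist's pose just before it. There is no depth.
- env.finish_job(): hands the job in; it is judged then, once.
The state is a dict: "time": time; "joint_pos": joint angles; "qd": joint speeds; "effort": joint torques, N m; "eef_pos": TCP position; "ee_rot": TCP orientation; "force": force on the tool from outside, world axes, zero at the start; "wrist_torque": the same for the moment, N m; "opening": finger opening in m; "gripper_force": force on a finger pad.
Only numpy, scipy, OpenCV 4.12 (cv2) and the standard library are available. Lean on these libraries where they do the work, as an engineer would, in place of code of your own. Each camera call takes 0.05 s, during which the arm holds its last target. There are 200 camera calls.

### The job

Pluck the small metal pencil sharpener out of its pocket in the wooden tray and lower it into the empty half of the open metal stationery box, letting go only once it is down inside the box rather than dropping it in. Then shut the box's lid fully. Leave everything else on the desk where it is.

Things in the scene. Friction and masses are not known exactly. Their poses are not given: they have to be found in the camera images.
- tray: Pale wooden pocket tray, fixed, 132 (x) x 194 (y) x 11 mm high. Origin: centre of its underside. Six square pockets, 54 mm wide inside, 5 mm deep: pocket floors 6 mm and rim tops 11 mm above the origin. Pocket centres at its x = -31 or +31, y = -62, 0 or +62 mm. Five pockets hold one small thing each, in any order, and one is empty.
- sharpener: Plain bare-metal pencil sharpener, a block 26 mm long (its x), 17 mm wide (its y), 13 mm high, about 22 g, waisted to 12 mm between its two 5 mm thick end flanges, with a dark blade and a small brass screw on top and a round dark hole in one end. Origin: centre of its underside. It lies on a pocket's floor, so its upper 8 mm stand above the tray's rim.
- case: Open silvery metal stationery box, fixed, 120 (x) x 250 (y) x 28 mm high, walls and floor 4 mm thick. Origin: centre of its underside. A divider (24.4 mm high above the origin) across its middle parts it in two halves: the half on its +y side is empty, the one on its -y side holds a highlighter. Lid hinged along the +x (far) rim.
- case_empty_half (a point): Centre of the floor of the box's empty half. That half is 112 mm (box x) x 119 mm (box y) inside, its floor 4 mm above the desk and its rim 24 mm above that floor.
- lid (a joint): Angle of the box's lid: 0 = shut flat on the rim, growing as it opens upward and away from the robot; pi/2 = upright, 1.9 = its stop. Starts open, leaning away from the robot. A stiff hinge: the lid stays where it is left and must be pushed all the way down; under 2 N at its free edge moves it.
- lid_hinge (a point): Middle of the lid's hinge line, on the far rim of the box; the line runs along the box's y axis, 28.5 mm above the desk. This point is on the lid and turns with it.
- lid_edge (a point): Middle of the lid's free edge, on its outer face (upper face when shut). The lid is a plain plate 120 mm from hinge to free edge, 250 mm along the hinge, 4 mm thick, with a flat tab 50 mm wide standing 10 mm beyond its middle. The plate lies along the lid's -x from the hinge; its outer face is on its +z side.
- eraser: White eraser in a card sleeve, 36 x 18 x 12 mm, in a tray pocket. Origin: centre of its underside. Leave alone.
- stick: Memory stick, black body and metal plug, 33 x 17 x 9 mm, in a tray pocket. Origin: centre of the underside. Leave alone.
- die: White die, 16 mm, in a tray pocket. Origin: centre of its underside. Leave alone.
- knob: Round steel cabinet knob, 26 mm across, 21 mm high, in a tray pocket. Origin: centre of its underside. Leave alone.
- highlighter: Flat grey highlighter pen with a black cap, about 105 x 23 x 15 mm, lying in the box's other half along the box's y. Origin: on its underside, near its middle. Leave alone.
- mug: White mug, 80 mm across, 95 mm high, standing beyond the tray and box. Origin: centre of its underside. Leave alone.
- mouse: Grey computer mouse, 105 x 60 x 33 mm. Origin: centre of its underside. Leave alone.
- gluestick: Glue stick standing upright, 27 mm across, 88 mm high, beyond the box. Origin: centre of its underside. Leave alone.

How it is judged (in metres and radians):
On the way, in this order (a step that is already met when the one before it is completed fails the run):
1. the sharpener is plucked from the tray: gripped, its underside more than 25 mm above the tray's underside (z of sharpener in the frame of tray above 0.025 m and contact force between sharpener and the fingers above 0.2 N), for 0.1 s.
2. the sharpener, still gripped, is lowered into the empty half: its underside below the box's rim (less than 26 mm above the box's underside) (x of sharpener in the frame of case between -0.056 and 0.056 m and y of sharpener in the frame of case between 0.004 and 0.121 m and z of sharpener in the frame of case below 0.026 m and contact force between sharpener and the fingers above 0.2 N), for 0.1 s.
3. the sharpener lies released in the empty half, the lid still open (more than 0.8 rad) (x of sharpener in the frame of case between -0.056 and 0.056 m and y of sharpener in the frame of case between 0.004 and 0.121 m and contact force between sharpener and the fingers below 0.05 N and linear speed of sharpener below 0.03 m/s and z of sharpener in the frame of case below 0.02 m and value of joint lid above 0.8 rad), for 0.1 s.
At the end, for the whole second after the job is handed in: The sharpener lies at rest, released, in the box's empty half (origin between that half's walls, under 20 mm above the box's underside); the lid is still and shut to within 0.05 rad (6 mm at its free edge); eraser, stick, die and knob are within 30 mm of where they began (x of sharpener in the frame of case between -0.056 and 0.056 m and y of sharpener in the frame of case between 0.004 and 0.121 m and contact force between sharpener and the fingers below 0.05 N and linear speed of sharpener below 0.03 m/s and z of sharpener in the frame of case below 0.02 m and value of joint lid below 0.05 rad and velocity of joint lid between -0.05 and 0.05 rad/s and distance of each of eraser, stick, die, knob from where it was at the start of the episode below 0.03 m); the robot touches nothing.
It fails at once if another thing in the tray is moved more than 30 mm (distance of any of eraser, stick, die, knob from where it was at the start of the episode above 0.03 m).
It fails at once if the highlighter is moved more than 40 mm (distance of highlighter from where it was at the start of the episode above 0.04 m).
It fails at once if mug, mouse or glue stick is moved more than 30 mm or tipped over (distance of any of mug, mouse, gluestick from where it was at the start of the episode above 0.03 m or angle between any of mug, gluestick's own z axis and vertical above 0.5 rad).
It also fails if it takes over 51 s, if anything falls off the work surface, if the arm or the gripper's body presses on something with over 40 N, if the wrist force passes 120 N, or if a joint passes its speed limit or range.

## Working session

There is one attempt and no reset: what is moved stays moved. The work goes in short steps, Python scripts to look and compute and a tool call to move; the robot and the scene stay as the last step left them, time stands still between calls to the robot, and variables do not carry over. Pictures are saved under pics/ and viewed, at most 10 in all, crops included, and the job is handed in when it is done.

Besides the shell and the picture viewer there is one more tool, called after "Emit:" by a JSON object that holds its "method" and its "body". arm_command: Moves the arm, as the interface text tells. Shifts and turns lie within -1 to 1; 1 stands for 800 mm of shift or 60 degrees of turn. Its arguments: {"type":"object","properties":{"increments":{"type":"array","items":{"type":"array"}},"squeeze":{"type":"number"}},"required":["increments"]}

```bash
mkdir -p pics; cat > h.py <<'E'
import numpy as np,cv2
from plant import env
def ray(c,u,v,z):
    d=np.array([(u-c['cx'])/c['fx'],(v-c['cy'])/c['fy'],1]);R=np.array(c['R']);o=-R.T@np.array(c['t']);w=R.T@d
    return o+w*(z-o[2])/w[2]
def proj(c,X):
    p=np.array(c['R'])@np.array(X)+np.array(c['t']);return c['fx']*p[0]/p[2]+c['cx'],c['fy']*p[1]/p[2]+c['cy']
E
python3 - <<'E'
from h import *
import pickle
s=env.state();print(s['eef_pos'],s['ee_rot'],s['opening'],s['time'])
d={n:env.camera(n) for n in('top','scene')}
pickle.dump(d,open('cam.pkl','wb'))
for n in d:
    cv2.imwrite(f'pics/{n}0.png',cv2.resize(d[n]['color'],(800,600),interpolation=cv2.INTER_CUBIC)); print(n,d[n]['fx'],-np.array(d[n]['R']).T@np.array(d[n]['t']))
E
```

```text
[0.18360747 0.59662445 0.22155037] [[-9.55712752e-01  2.94299513e-01 -9.65868046e-04]
 [ 2.94300913e-01  9.55710678e-01 -2.01815213e-03]
 [ 3.29149217e-04 -2.21302957e-03 -9.99997497e-01]] 0.08694393125367265 0.0
top 383.99784406685865 [0.39779521 0.06462691 1.01917257]
scene 378.23844109059826 [ 1.42016642 -0.12862369  0.66893581]
```

View pics/top0.png

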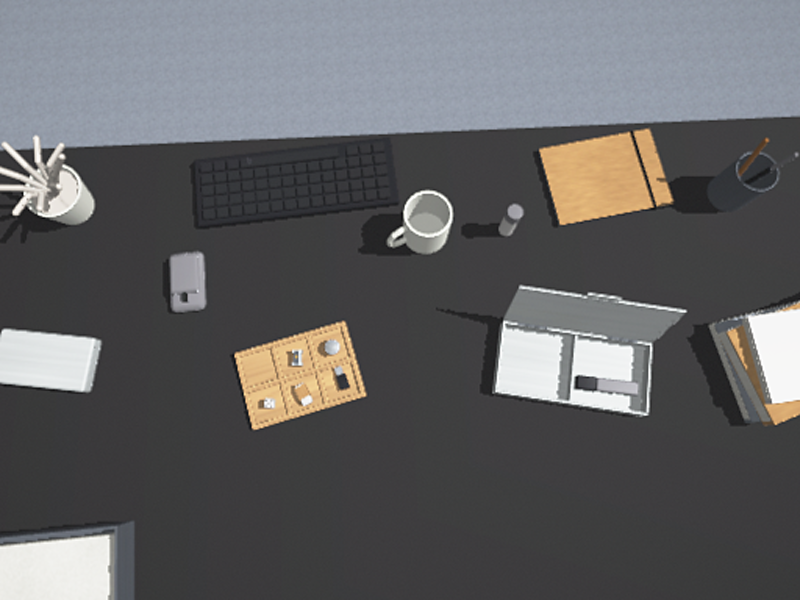

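View pics/scene0.png

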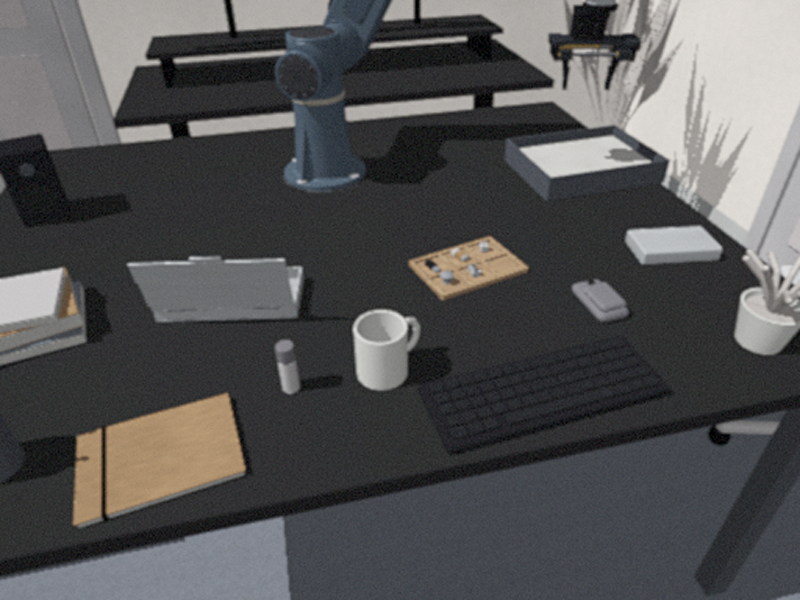

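The top view shows the tray around (300,375) and what looks like the sharpener in its far middle pocket at about (296,357). The box spans (495–650, 320–415), with its empty half on the left and the lid leaning away. I'll measure the tray and box and zoom in on both.

```bash
python3 - <<'E'
from h import *
import pickle
c=pickle.load(open('cam.pkl','rb'))['top'];im=c['color']
k=512/800
for n,u,v,z in [('sharp',296,356,.013),('t1',235,352,.011),('t2',346,322,.011),('t3',366,396,.011),('t4',255,429,.011),('bNL',494,394,.028),('bNR',648,413,.028),('bFL',503,324,.028),('bFR',653,345,.028),('lidL',520,287,.14),('lidR',686,311,.14),('mug',428,220,.095),('glue',514,212,.088)]:
    print(n,ray(c,u*k,v*k,z).round(4))
b=cv2.resize(im[200:280,145:245],(800,640),interpolation=cv2.INTER_CUBIC)[:600]
cv2.imwrite('pics/tray.png',b)
E
```

```text
sharp [0.5386 0.2211 0.013 ]
t1 [0.5505 0.3243 0.011 ]
t2 [0.5933 0.1355 0.011 ]
t3 [0.4667 0.1059 0.011 ]
t4 [0.4217 0.2898 0.011 ]
bNL [ 0.4591 -0.1039  0.028 ]
bNR [ 0.417  -0.3512  0.028 ]
bFL [ 0.5744 -0.1289  0.028 ]
bFR [ 0.5273 -0.3754  0.028 ]
lidL [ 0.6099 -0.1377  0.14  ]
lidR [ 0.5614 -0.3825  0.14  ]
mug [ 0.74   -0.0088  0.095 ]
glue [ 0.7499 -0.1519  0.088 ]
```

View pics/tray.png

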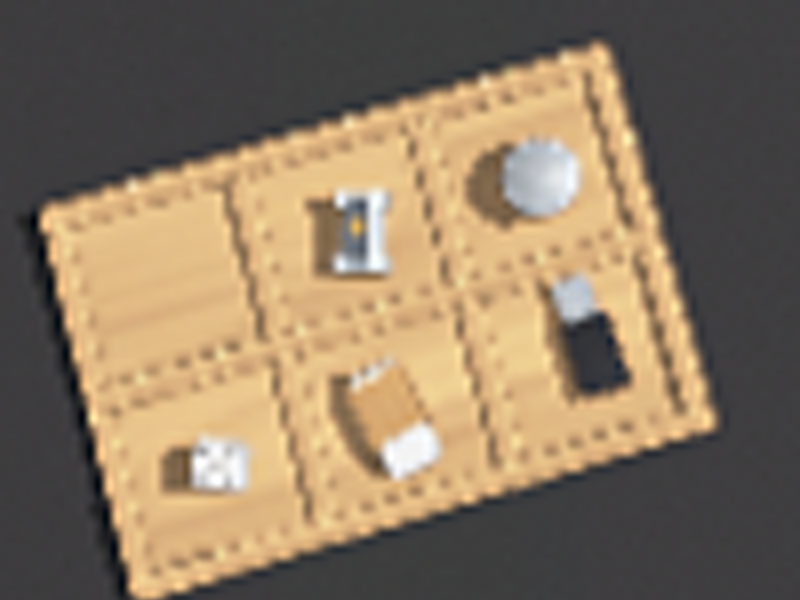

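```bash
cat >> h.py <<'E'
from scipy.spatial.transform import Rotation as Ro
def goal(p,az):
    "print scaled shift/turn to TCP p, tool down with y azimuth az(deg)"
    s=env.state();R=np.array(s['ee_rot']);a=np.radians(az)
    y=np.array([np.cos(a),np.sin(a),0]);z=np.array([0,0,-1.]);G=np.c_[np.cross(y,z),y,z]
    print('t',s['time'],'at',np.round(s['eef_pos'],4),'shift',(R.T@(np.array(p)-s['eef_pos'])/.8).round(4),'turn',(Ro.from_matrix(R.T@G).as_rotvec(degrees=True)/60).round(4),'F',np.round(s['force'],1))
E
python3 - <<'E'
from h import *
import pickle
c=pickle.load(open('cam.pkl','rb'))['top']
f=lambda x,y,z:ray(c,145+(x+.5)/8-.5,200+(y+.5)/8-.5,z)
L=[f(*p,.019) for p in((362,232),(336,191),(387,191),(336,271),(388,271))]
print(np.round(L,4)); d=(L[1]+L[2]-L[3]-L[4])/2;print(d,np.degrees(np.arctan2(d[1],d[0])))
p=np.mean(L[1:],0);print(p);goal([p[0],p[1],.13],0)
E
```

```text
[[0.5359 0.2192 0.019 ]
 [0.5497 0.2276 0.019 ]
 [0.549  0.2109 0.019 ]
 [0.5235 0.2278 0.019 ]
 [0.5227 0.2109 0.019 ]]
[ 2.62534200e-02 -9.85136945e-05  0.00000000e+00] -0.2149964629314413
[0.53622568 0.21932325 0.019     ]
t 0.1 at [0.1837 0.5967 0.2217] shift [-0.5601 -0.3208  0.115 ] turn [-1.8000e-03  9.0000e-04  1.2146e+00] F [-0.3 -0.2  0.1]
```

Emit:
{"method": "arm_command", "body": {"increments": [[[-0.06, -0.03, 0], [0, 0, 0.17], 0.46], [[-0.12, -0.07, 0], [0, 0, 0.33], 0.46], [[-0.18, -0.1, 0.01], [0, 0, 0.5], 0.46], [[-0.24, -0.14, 0.02], [0, 0, 0.66], 0.46], [[-0.3, -0.17, 0.03], [0, 0, 0.82], 0.46], [[-0.36, -0.21, 0.04], [0, 0, 0.98], 0.46], [[-0.42, -0.24, 0.06], [0, 0, 1.0], 0.46], [[-0.48, -0.275, 0.08], [0, 0, 1.0], 0.46]]}}

```text
time: 1.1
eef_pos: [0.4873, 0.2727, 0.158]
ee_rot: [[-0.223, 0.975, 0.0], [0.975, 0.223, 0.0], [0.0, 0.0, -1.0]]
force: [0.6, 0.7, 0.2]
opening: 0.0405
gripper_force: 0.0
```

```bash
python3 -c "
from h import *
goal([.5362,.2193,.12],0)"
```

```text
t 1.1 at [0.4873 0.2727 0.158 ] shift [-0.0787  0.0446  0.0475] turn [ 3.000e-04 -2.000e-04  2.145e-01] F [0.6 0.7 0.2]
```

Emit:
{"method": "arm_command", "body": {"increments": [[[-0.04, 0.022, 0.024], [0, 0, 0.11], 0.46], [[-0.0785, 0.0445, 0.0475], [0, 0, 0.214], 0.46], [[-0.0785, 0.0445, 0.0475], [0, 0, 0.214], 0.46]]}}

```text
time: 1.48
eef_pos: [0.5357, 0.2185, 0.1187]
ee_rot: [[0.003, 1.0, -0.002], [1.0, -0.003, -0.001], [-0.001, -0.002, -1.0]]
force: [-0.5, -0.3, 0.5]
opening: 0.0397
gripper_force: 0.0
```

```bash
python3 - <<'E'
from h import *
goal([.5362,.2193,.12],0)
c=env.camera('wrist');print(c['T_tool_cam'],c['fx'],c['cx'],c['cy'])
import pickle;pickle.dump((c,env.state()),open('w.pkl','wb'))
cv2.imwrite('pics/w1.png',cv2.resize(c['color'],(800,600),interpolation=cv2.INTER_CUBIC))
E
```

```text
t 1.475 at [0.5357 0.2185 0.1187] shift [ 0.001   0.0006 -0.0016] turn [-0.0023  0.0007 -0.0028] F [-0.5 -0.3  0.5]
[[-4.39673501e-04 -9.55711931e-01 -2.94303435e-01  8.11073568e-02]
 [ 9.99999421e-01 -7.09128986e-04  8.08858333e-04  1.40826450e-03]
 [-9.81734656e-04 -2.94302910e-01  9.55711690e-01 -1.61500312e-01]
 [ 0.00000000e+00  0.00000000e+00  0.00000000e+00  1.00000000e+00]] 297.3186396354542 252.82089174217185 196.17491632484774
```

View pics/w1.png

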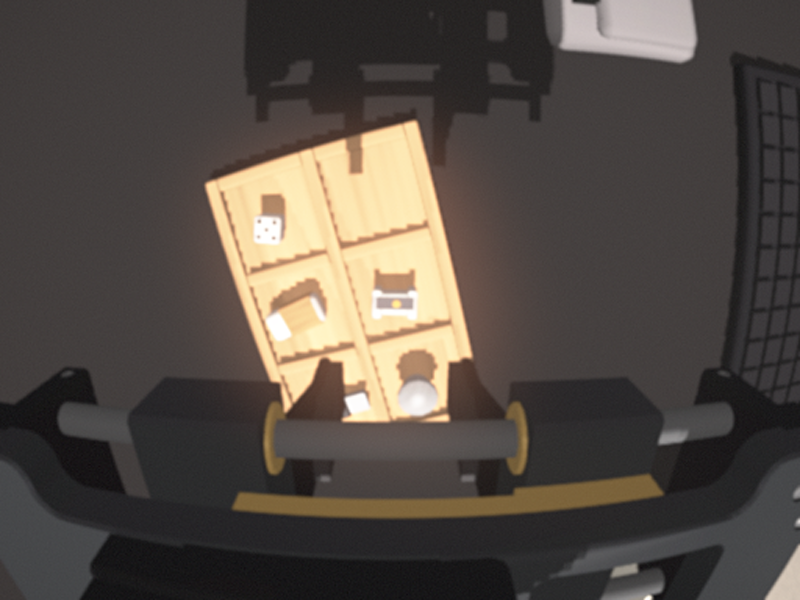

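The wrist view shows the sharpener centred near (395,304), with corners at about (373–418, 291–318), lying along the closing direction. I'll cast those pixels onto its top plane.

```bash
python3 - <<'E'
from h import *
import pickle
c,s=pickle.load(open('w.pkl','rb'));T=np.array(c['T_tool_cam']);R=np.array(s['ee_rot'])
def f(u,v,z):
    u=u*.64-c['cx'];v=v*.64-c['cy'];r=np.hypot(u,v);a=r/c['fx']
    d=R@T[:3,:3]@np.array([np.sin(a)*u/r,np.sin(a)*v/r,np.cos(a)]);o=R@T[:3,3]+s['eef_pos'];return o+d*(z-o[2])/d[2]
L=np.array([f(*p,.019) for p in((395,304),(373,291),(416,291),(373,318),(418,318))]);print(L.round(4))
goal([(.5362+L[0,0])/2,(.2193+L[0,1])/2,.013],0)
E
```

```text
[[0.5361 0.2217 0.019 ]
 [0.5233 0.2296 0.019 ]
 [0.5484 0.2296 0.019 ]
 [0.523  0.213  0.019 ]
 [0.5498 0.213  0.019 ]]
t 1.525 at [0.5347 0.2197 0.1195] shift [0.001  0.0021 0.1331] turn [-0.0023  0.0002 -0.0009] F [-0.   0.2 -0.3]
```

Emit:
{"method": "arm_command", "body": {"increments": [[[0.0015, 0, 0.05], [0, 0, 0], 0.46], [[0.0015, 0, 0.1], [0, 0, 0], 0.46], [[0.0015, 0, 0.125], [0, 0, 0], 0.46], [[0.0015, 0, 0.134], [0, 0, 0], 0.46], [[0.0015, 0, 0.134], [0, 0, 0], 0.46]], "squeeze": 15}}

```text
time: 2.15
eef_pos: [0.5346, 0.2226, 0.0137]
ee_rot: [[-0.002, 1.0, 0.0], [1.0, 0.002, 0.0], [0.0, 0.0, -1.0]]
force: [0.3, 0.1, 0.4]
opening: 0.0402
gripper_force: 0.0
```

Emit:
{"method": "arm_command", "body": {"increments": [[[0, 0, 0], [0, 0, 0], 0.2], [[0, 0, 0], [0, 0, 0], 0.2], [[0, 0, 0], [0, 0, 0], 0.2], [[0, 0, 0], [0, 0, 0], 0.2], [[0, 0, 0], [0, 0, 0], 0.2]]}}

```text
time: 2.78
eef_pos: [0.5355, 0.2221, 0.0143]
ee_rot: [[-0.001, 1.0, 0.002], [1.0, 0.001, 0.0], [0.0, 0.002, -1.0]]
force: [-0.3, -0.0, 6.0]
opening: 0.0254
gripper_force: 15.0
```

Emit:
{"method": "arm_command", "body": {"increments": [[[0, 0, -0.02], [0, 0, 0], 0.2], [[0, 0, -0.05], [0, 0, 0], 0.2], [[0, 0, -0.1], [0, 0, 0], 0.2], [[0, 0, -0.16], [0, 0, 0], 0.2], [[0, 0, -0.16], [0, 0, 0], 0.2]], "squeeze": 20}}

```text
time: 3.4
eef_pos: [0.5378, 0.2225, 0.146]
ee_rot: [[-0.001, 1.0, 0.009], [1.0, 0.001, 0.002], [0.002, 0.009, -1.0]]
force: [0.3, 0.5, -0.1]
opening: 0.0255
gripper_force: 20.0
```

```bash
python3 - <<'E'
from h import *
goal([.503,-.178,.14],-100)
c=env.camera('wrist')
cv2.imwrite('pics/w2.png',cv2.resize(c['color'][150:384,150:380],(460,468)))
E
```

```text
t 3.4 at [0.5378 0.2225 0.146 ] shift [-0.5006 -0.044   0.0062] turn [ 0.0051 -0.0091  1.6674] F [ 0.3  0.5 -0.1]
```

View pics/w2.png

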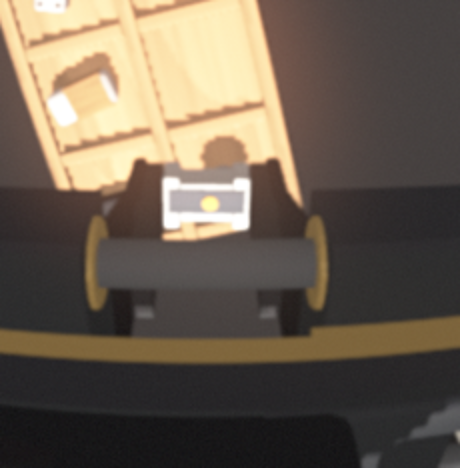

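```bash
python3 - <<'E'
from h import *
goal([.503,-.178,.14],80)
E
```

```text
t 3.45 at [0.536  0.2221 0.1437] shift [-0.5001 -0.0417  0.0041] turn [ 0.0042  0.0024 -1.3326] F [ 0.6 -0.9 -1. ]
```

Emit:
{"method": "arm_command", "body": {"increments": [[[-0.05, -0.005, 0], [0, 0, -0.16], 0.2], [[-0.11, -0.01, 0], [0, 0, -0.32], 0.2], [[-0.17, -0.015, 0], [0, 0, -0.48], 0.2], [[-0.23, -0.02, 0], [0, 0, -0.64], 0.2], [[-0.3, -0.025, 0], [0, 0, -0.8], 0.2], [[-0.37, -0.03, 0], [0, 0, -0.9], 0.2], [[-0.44, -0.035, 0], [0, 0, -1.0], 0.2], [[-0.498, -0.0415, 0], [0, 0, -1.0], 0.2]]}}

```text
time: 4.45
eef_pos: [0.5006, -0.1782, 0.14]
ee_rot: [[-0.866, 0.5, -0.003], [0.5, 0.866, 0.001], [0.003, -0.0, -1.0]]
force: [0.8, 0.7, 0.2]
opening: 0.0257
gripper_force: 20.0
```

Emit:
{"method": "arm_command", "body": {"increments": [[[0, 0, 0], [0, 0, -0.16], 0.2], [[0, 0, 0], [0, 0, -0.333], 0.2], [[0, 0, 0], [0, 0, -0.333], 0.2]]}}

```text
time: 4.82
eef_pos: [0.5007, -0.1762, 0.1401]
ee_rot: [[-0.984, 0.176, -0.003], [0.176, 0.984, 0.002], [0.003, 0.001, -1.0]]
force: [0.7, 0.5, 0.3]
opening: 0.0252
gripper_force: 20.0
```

```bash
python3 - <<'E'
from h import *
goal([.503,-.178,.012],80)
c=env.camera('wrist')
cv2.imwrite('pics/w3.png',cv2.resize(c['color'],(800,600)))
E
```

```text
t 4.825 at [ 0.5007 -0.1762  0.1401] shift [-0.0037 -0.002   0.1601] turn [ 0.0011 -0.003  -0.0023] F [0.7 0.5 0.3]
```

View pics/w3.png

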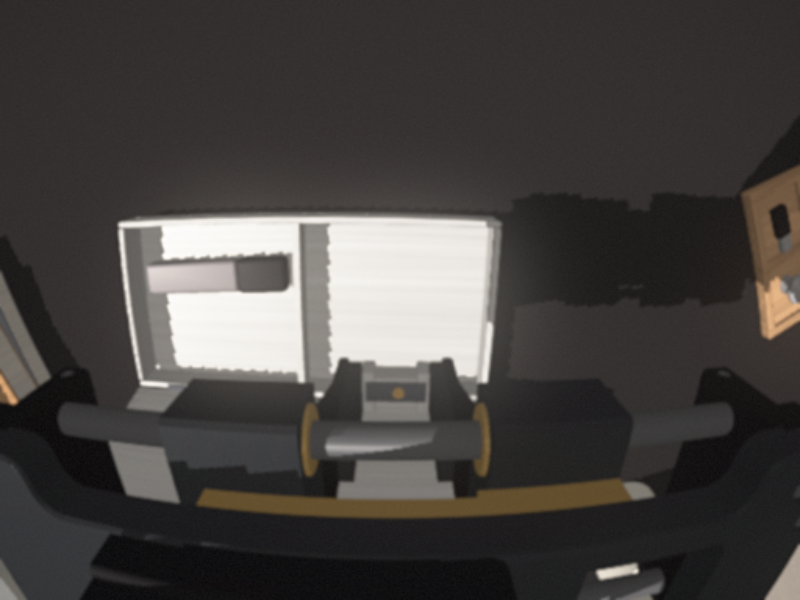

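The wrist view shows the sharpener held at (398,392), centred over the empty half (313–490), and aligned with the box. I'll lower it.

Emit:
{"method": "arm_command", "body": {"increments": [[[0, 0, 0.06], [0, 0, 0], 0.2], [[0, 0, 0.12], [0, 0, 0], 0.2], [[0, 0, 0.145], [0, 0, 0], 0.2], [[0, 0, 0.155], [0, 0, 0], 0.2], [[0, 0, 0.159], [0, 0, 0], 0.2], [[0, 0, 0.159], [0, 0, 0], 0.2]]}}

```text
time: 5.62
eef_pos: [0.5025, -0.1767, 0.0148]
ee_rot: [[-0.985, 0.174, 0.001], [0.174, 0.985, -0.001], [-0.001, -0.0, -1.0]]
force: [0.1, -0.4, 0.4]
opening: 0.0252
gripper_force: 20.0
```

Emit:
{"method": "arm_command", "body": {"increments": [[[0, 0, 0.001], [0, 0, 0], 0.2], [[0, 0, 0.002], [0, 0, 0], 0.2], [[0, 0, 0.002], [0, 0, 0], 0.2]]}}

```text
time: 6.0
eef_pos: [0.5021, -0.1766, 0.0129]
ee_rot: [[-0.985, 0.173, 0.0], [0.173, 0.985, -0.0], [-0.001, -0.0, -1.0]]
force: [-0.4, -0.3, -0.2]
opening: 0.0256
gripper_force: 20.0
```

Emit:
{"method": "arm_command", "body": {"increments": [[[0, 0, 0.001], [0, 0, 0], 0.2], [[0, 0, 0.001], [0, 0, 0], 0.4], [[0, 0, 0.001], [0, 0, 0], 0.46], [[0, 0, 0.001], [0, 0, 0], 0.46], [[0, 0, -0.01], [0, 0, 0], 0.46], [[0, 0, -0.07], [0, 0, 0], 0.46], [[0, 0, -0.14], [0, 0, 0], 0.46], [[0, 0, -0.2], [0, 0, 0], 0.46]]}}

```text
time: 7.0
eef_pos: [0.502, -0.1765, 0.175]
ee_rot: [[-0.985, 0.173, 0.001], [0.173, 0.985, -0.001], [-0.001, -0.0, -1.0]]
force: [0.8, -0.1, -0.6]
opening: 0.04
gripper_force: 0.0
```

```bash
python3 - <<'E'
from h import *
c=env.camera('wrist');d=env.camera('scene')
w=cv2.resize(c['color'],(480,360));s=cv2.resize(d['color'][140:260,60:220],(480,360),interpolation=cv2.INTER_CUBIC)
cv2.imwrite('pics/w4.png',np.vstack([w[90:],s])[:600])
goal([.503,-.178,.3],80)
E
```

```text
t 7.1 at [ 0.5052 -0.1783  0.1784] shift [ 0.0011 -0.0008 -0.152 ] turn [-0.0044  0.0111  0.0006] F [ 0.9 -0.5 -0.5]
```

View pics/w4.png

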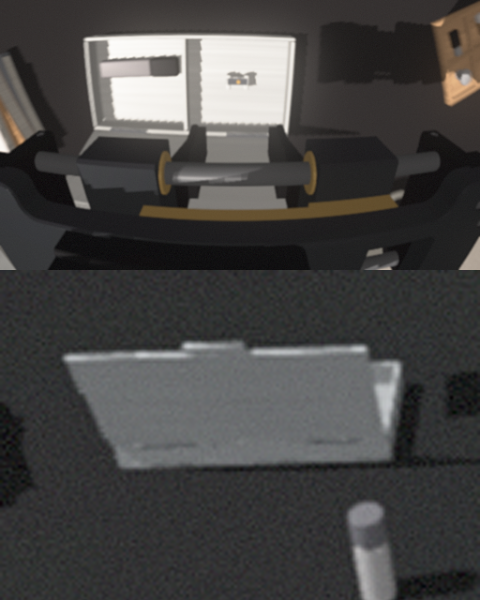

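The sharpener lies released in the empty half at (240,78) in the wrist view, and the lid is still leaning away from the robot. Next I'll go over the lid and come down behind it.

Emit:
{"method": "arm_command", "body": {"increments": [[[0, 0, -0.07], [0, 0, 0], 0], [[0, -0.03, -0.1], [0, 0, 0], 0], [[-0.05, -0.078, -0.1], [0, 0, 0], 0], [[-0.12, -0.078, -0.1], [0, 0, 0], 0], [[-0.184, -0.078, -0.1], [0, 0, 0], 0], [[-0.184, -0.078, -0.1], [0, 0, 0], 0], [[-0.184, -0.078, -0.03], [0, 0, 0], 0], [[-0.184, -0.078, 0.045], [0, 0, 0], 0]]}}

```text
time: 8.1
eef_pos: [0.6353, -0.2632, 0.136]
ee_rot: [[-0.985, 0.173, 0.001], [0.173, 0.985, -0.001], [-0.001, -0.001, -1.0]]
force: [1.2, -0.6, -1.0]
opening: 0.0004
gripper_force: 0.0
```

```bash
python3 - <<'E'
from h import *
goal([.638,-.264,.12],80)
d=env.camera('scene');cv2.imwrite('pics/s5.png',cv2.resize(d['color'][60:300,40:360],(640,480),interpolation=cv2.INTER_CUBIC))
E
```

```text
t 8.1 at [ 0.6353 -0.2632  0.136 ] shift [-0.0035 -0.0004  0.02  ] turn [-0.0006  0.0007  0.0005] F [ 1.2 -0.6 -1. ]
```

View pics/s5.png

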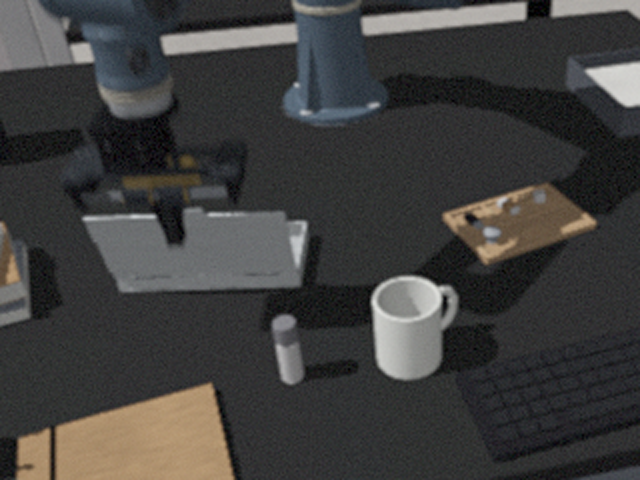

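The scene view shows the closed fingers behind the lid near the tab at (175,225), clear of the glue stick and mug. I'll push the lid over along its arc.

Emit:
{"method": "arm_command", "body": {"increments": [[[0, 0, 0.016], [0, 0, 0], 0], [[0.03, 0, 0.015], [0, 0, 0], 0], [[0.056, 0, 0.014], [0, 0, 0], 0], [[0.073, 0, 0.012], [0, 0, 0], 0], [[0.089, 0, 0.011], [0, 0, 0], 0], [[0.105, 0, 0.011], [0, 0, 0], 0], [[0.121, 0, 0.012], [0, 0, 0], 0], [[0.137, 0, 0.016], [0, 0, 0], 0]]}}

```text
time: 9.15
eef_pos: [0.5274, -0.2444, 0.1235]
ee_rot: [[-0.985, 0.173, 0.0], [0.173, 0.985, -0.0], [-0.0, -0.0, -1.0]]
force: [1.4, -0.1, -0.5]
opening: 0.0006
gripper_force: 0.5
```

Emit:
{"method": "arm_command", "body": {"increments": [[[0.015, 0, 0.0065], [0, 0, 0], 0], [[0.03, 0, 0.015], [0, 0, 0], 0], [[0.042, 0, 0.025], [0, 0, 0], 0], [[0.054, 0, 0.037], [0, 0, 0], 0], [[0.063, 0, 0.05], [0, 0, 0], 0], [[0.071, 0, 0.065], [0, 0, 0], 0], [[0.077, 0, 0.08], [0, 0, 0], 0], [[0.08, 0, 0.093], [0, 0, 0], 0]]}}

```text
time: 10.15
eef_pos: [0.4645, -0.2332, 0.0484]
ee_rot: [[-0.985, 0.173, -0.001], [0.173, 0.985, 0.001], [0.001, 0.0, -1.0]]
force: [-0.6, -0.1, 0.1]
opening: 0.0005
gripper_force: 0.3
```

Emit:
{"method": "arm_command", "body": {"increments": [[[0, 0, 0.008], [0, 0, 0], 0], [[0, 0, 0.014], [0, 0, 0], 0], [[0, 0, 0.0175], [0, 0, 0], 0], [[0, 0, 0.0175], [0, 0, 0], 0]]}}

```text
time: 10.65
eef_pos: [0.4654, -0.2335, 0.0353]
ee_rot: [[-0.985, 0.173, 0.0], [0.173, 0.985, -0.0], [-0.0, -0.0, -1.0]]
force: [0.7, -0.3, 0.2]
opening: 0.0007
gripper_force: 0.0
```

Emit:
{"method": "arm_command", "body": {"increments": [[[0, 0, 0.001], [0, 0, 0], 0], [[0, 0, 0.001], [0, 0, 0], 0]]}}

```text
time: 10.9
eef_pos: [0.4653, -0.2335, 0.0347]
ee_rot: [[-0.985, 0.173, 0.0], [0.173, 0.985, -0.0], [-0.001, -0.0, -1.0]]
force: [0.1, -0.5, -0.2]
opening: 0.0004
gripper_force: 0.0
```

Emit:
{"method": "arm_command", "body": {"increments": [[[0, 0, 0.001], [0, 0, 0], 0], [[0, 0, 0.002], [0, 0, 0], 0], [[0, 0, 0.003], [0, 0, 0], 0], [[0, 0, 0.003], [0, 0, 0], 0]]}}

```text
time: 11.4
eef_pos: [0.4653, -0.2335, 0.0329]
ee_rot: [[-0.985, 0.173, 0.0], [0.173, 0.985, -0.0], [-0.001, -0.0, -1.0]]
force: [-0.8, 0.9, 5.8]
opening: 0.0002
gripper_force: 3.1
```

```bash
python3 - <<'E'
from h import *
d=env.camera('scene');cv2.imwrite('pics/s6.png',cv2.resize(d['color'][110:230,60:220],(640,480),interpolation=cv2.INTER_CUBIC))
E
```

```text
(no output)
```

View pics/s6.png

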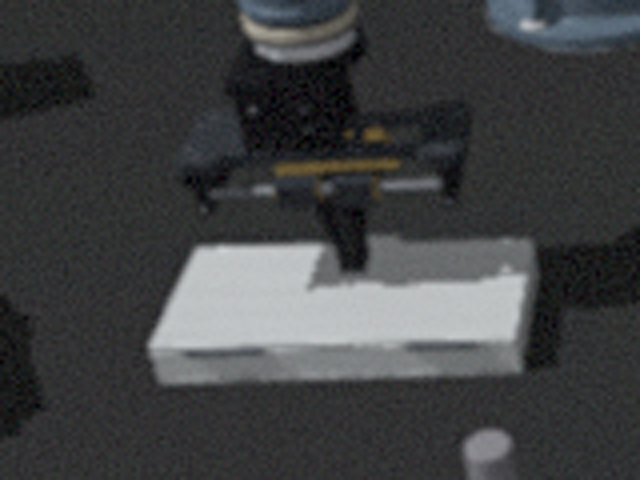

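The scene view shows the lid flat on the box, with the fingertips pressing at (350,268). I'll press a little harder to be sure it has seated, then lift clear.

Emit:
{"method": "arm_command", "body": {"increments": [[[0, 0, 0.0015], [0, 0, 0], 0], [[0, 0, 0.0025], [0, 0, 0], 0], [[0, 0, 0.0025], [0, 0, 0], 0]]}}

```text
time: 11.82
eef_pos: [0.4653, -0.2335, 0.0326]
ee_rot: [[-0.985, 0.173, 0.001], [0.173, 0.985, -0.001], [-0.001, -0.001, -1.0]]
force: [-3.6, 1.7, 20.3]
opening: 0.0004
gripper_force: 10.3
```

Emit:
{"method": "arm_command", "body": {"increments": [[[0, 0, -0.01], [0, 0, 0], 0], [[0, 0, -0.06], [0, 0, 0], 0], [[0, 0, -0.13], [0, 0, 0], 0], [[0, 0, -0.2], [0, 0, 0], 0], [[0, 0, -0.2], [0, 0, 0], 0], [[0, 0, -0.2], [0, 0, 0], 0]]}}

```text
time: 12.58
eef_pos: [0.4646, -0.2329, 0.1897]
ee_rot: [[-0.985, 0.173, -0.001], [0.173, 0.985, 0.001], [0.001, 0.001, -1.0]]
force: [-1.0, 0.1, -0.7]
opening: 0.0004
gripper_force: 0.0
```

```bash
python3 - <<'E'
from h import *
d=env.camera('scene');cv2.imwrite('pics/s7.png',cv2.resize(d['color'][60:300,40:360],(640,480),interpolation=cv2.INTER_CUBIC))
E
```

```text
(no output)
```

View pics/s7.png

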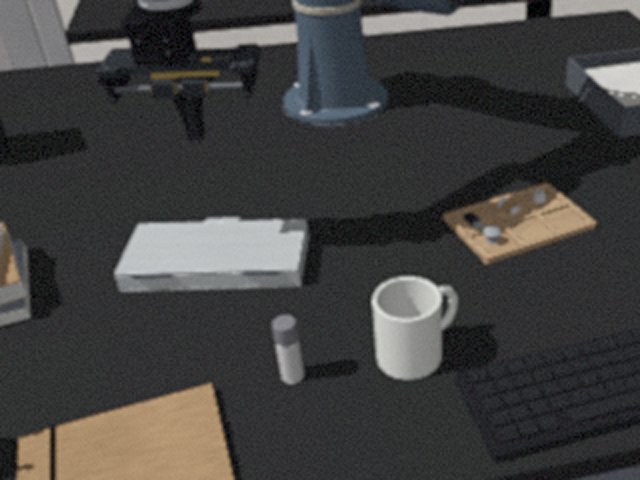

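The scene view shows the lid flat and shut at (215,250), the arm clear of everything, and the mug and glue stick where they were. I'm handing the job in.

```bash
python3 -c "
from plant import env
print(env.finish_job())"
```

```text
the job is handed in; nothing more can be done
None
```

The sharpener was set down inside the box's empty half and released, the lid was pressed fully shut, nothing else was seen to move, and the job is handed in; no verdict came back.

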